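Lean the photo on its stand and click the stop cap home

ROBOT

A 6-joint arm with a two-finger parallel gripper is mounted at the origin on the work surface. World frame = base frame: x ahead of the robot, y to its left, z up, the work surface at z = 0. Lengths are in mm, angles in degrees, forces in N, time in s.
With the tool pointing down it reaches from about 350 to 850 mm from the base axis. Payload 8.1 kg.
Tool frame: the origin (TCP) lies at the very end of the fingers, on their centre line; the grasp point (between the pads) lies 19 mm behind it; z points along the fingers, y is the direction in which the jaws open and shut (so a half turn about z gives the same grasp; the last joint's range is limited). The gripper opens to 85 mm and grips with 20 to 120 N. Pads are 22 mm wide; open, the fingers measure 114 mm over their backs; the gripper's body (76 mm by 85 mm) begins 54 mm behind the grasp point. The pads swing forward as they close: fully open they stand 13 mm farther back than shut.
Start: joints at [65.237, 7.471, 85.268, -0, 87.261, -4.893], TCP at [203.913, 564.291, 231.292] pointing down, gripper open.
Joint ranges: [-169.43, 169.43], [-51.17, 129.36], [1.28, 143.12], [-76.62, 256.62], [0, 156.53], [-152.29, 152.29]. Speed limits (degrees/s): [136.94, 136.94, 159.86, 180, 180, 180].

INTERFACE

Orientations are given as [roll, pitch, yaw] about the fixed x, y, z axes, in that order (R = Rz(yaw) Ry(pitch) Rx(roll)).
In Python, from bench import r, eyes gives the robot as it stands. The module is installed in compiled form; this text tells all that it offers.
- The arm moves only by the tool play_rows, never from a script. Its argument "deltas" is a list of rows, each a list of 3 entries, a list of its own where there are three numbers: the shift along the tool's x, y, z in m, then the turn, a rotation vector about the tool's x, y, z in rad, then the closure, from 0 (fully open) to 1 (shut). A call has 1 to 8 rows; each row shifts and turns the pose as measured when the row begins, along the tool's axes as they then stand; what a row does not reach is not made up. A row lasts 1/8 s, in which the tool goes at most 62.5 mm and 10.7 degrees, less where a joint would pass 70% of its speed; a pose out of reach is approached as far as the arm can. A call with a gripper value outside its range is refused whole. The fingers move at their own pace and stop on an object; "force" is the grip in N (left out, the last holds). Time passes only in rows, so rows that do not move let the fingers close. It gives the time, the measured TCP pose, the force and the opening at its end, in the units of the state.
- r.sense(): the state, without advancing time (a new reading comes with each control period).
- eyes.snapshot(name): name is "scene" or "top" or "wrist"; returns the picture (384x512x3 uint8, red, green, blue); there is no depth.
- eyes.get_calibration(name): a dict with "mtx" (3x3 intrinsics, pixels), "R" (3x3) and "t" (3): a world point X has camera coordinates R X + t; the wrist camera has in their place "T_tool_cam" (4x4, takes a point from camera to tool coordinates, whose origin is the TCP and whose axes are the flange's). Camera axes: x right, y down, z forward; pixel columns grow to the right and rows downward; lengths in mm; the calibration is good to about 2 mm. A picture is of the moment at which its call begins: read the wrist's pose just before it. get_calibration takes no time and is no camera call.
- r.hand_in(): hands the job in, once; it reports no verdict.
The state is a dict: "time": time; "joint_pos": joint angles; "qd": joint speeds; "joint_efforts": joint torques, N m; "tool_pos": TCP position; "tcp_rot": TCP orientation; "ft_force": force on the tool from outside, world axes, zero at the start; "wrist_torque": the same for the moment, N m; "finger_gap": finger opening in mm.
Only numpy, scipy, OpenCV 4.12 (cv2) and the standard library are available. Lean on these libraries where they do the work, as an engineer would, in place of code of your own. Each camera call takes 0.05 s, during which the arm holds its last target. There are 200 camera calls.

TASK

Take the framed photo out of the rack and lean it tilted back against the brass rail of the display stand, its foot on the base and centred from side to side, square to the stand and with the picture facing the stud, then let go of it. Then press the brass cap over the stud in front of the photo until it clicks, and keep pressing it down firmly so that the rubber washer stays well squeezed: finish while still pressing, without letting go of the push. Leave the photo leaning and the other things where they are.

Things in the scene. Friction and masses are not known exactly. Their poses are not given: they have to be found in the camera images.
- stand: Fixed wooden display stand, base 180 (x) x 160 (y) x 12 mm; origin at the centre of its underside, z up, +x its front. A brass back rail runs along y near the rear (see rail), on two 14 mm posts at y = +-65 mm, x = -60. A steel snap stud with a black washer round its foot stands at the front at x = +55, y = 0.
- rail (a point): Middle of the brass back rail, on its axis: at x = -60, y = 0, z = 105 mm of the stand. The rail is 12 mm in diameter, 150 mm long along the stand's y.
- stud_top (a point): Tip of the upright snap stud, on its axis, 44 mm above the table (32 above the base). The stud is 20 mm in diameter, tapering to 10 over its top 6 mm. Four sprung steel balls, centred 30 mm above the table, stick out to 14.5 mm from the axis. A sprung black washer ring (41 mm across) surrounds its foot, face 20 mm above the table when free.
- washer (a joint): How far the rubber washer under the cap is pressed down, in m: 0 free, 0.005 bottomed. Spring of 2 N per mm, so 0.003 means about 6 N of push beyond the click.
- photo: Framed photograph, a rigid slab 14 (x) x 130 (y) x 170 (z) mm, 250 g nominal (varies by about a quarter), silver frame. Origin at the centre of its lower edge face (underside), z up along the frame, +x out of the picture side; the back is grey. It starts upright in the rack, standing 10 mm above the table.
- photo_top (a point): Centre of the frame's top edge face, 170 mm above its origin.
- rack: Fixed wooden slotted rack that holds the photo upright at first: base 80 (x) x 110 (y) x 10 mm, two rails 8 mm thick either side of an 18 mm slot along y, rail tops 55 mm above the table. Origin at the centre of its underside, z up.
- cap: Loose hollow brass knob, 42 mm in diameter, 37 tall, 90 g; closed top with red disc, open below; origin: centre of its lower rim, z up. Inner bead: bore 24 mm. Over the stud, rim height above the stand's base: 21 mm touches the balls, push peaks at 10-15 N within 3 mm, drops under 15 (the click), 8 meets the free washer, 3 bottoms it. Starts upright on the coaster.
- coaster: Fixed round blue painted coaster, 96 mm in diameter and 4 mm thick, origin at the centre of its underside; the cap starts on it.
- mug: White mug, 78 mm in diameter, 85 mm tall; origin under its centre. Bystander.
- remote: Black remote control 45 x 160 x 18 mm; origin under its centre. Bystander.
- bell: Small brass table bell, 52 mm in diameter, 76 mm tall; origin under its centre. Bystander.
- book: Green closed book, 146 x 216 x 28 mm; origin under its centre. Bystander.
- dish: Shallow silver bowl, 140 mm in diameter, 40 mm tall; origin under its centre. Bystander.
- jar: Amber jar with a black lid, 60 mm in diameter, 80 mm tall; origin under its centre. Bystander.
Mind the look-alikes: they are no part of the job. What is shaped like the cap but green is not meant.

How it is judged (in metres and radians):
On the way, in this order (a step that is already met when the one before it is completed fails the run):
1. the photo leans at rest against the rail of the stand, picture towards the stud, let go (angle between photo's own z axis and vertical between 0.14 and 0.56 rad and z of photo in the frame of stand between 0.008 and 0.022 m and x of photo in the frame of stand between -0.06 and 0.03 m and y of photo in the frame of stand between -0.04 and 0.04 m and x of photo_top in the frame of stand below -0.045 m and angle between the y axis of photo and the y axis of stand, either way round below 0.2 rad and x of stud_top in the frame of photo above 0 m and contact force between photo and stand above 0.3 N and contact force between each of the fingers, the arm and photo below 0.05 N and linear speed of photo below 0.03 m/s), for 0.3 s.
2. the cap has clicked down over the stud's balls (horizontal distance between cap and stud_top below 0.004 m and z of cap in the frame of stand below 0.025 m and angle between cap's own z axis and vertical below 0.15 rad), for 0.1 s.
At the end, for the whole second after the job is handed in: Photo leans untouched, at rest: foot on the base within 40 mm of mid-width, tilted 8-32 degrees, square to 11, picture to the stud. Cap clicked home (4 mm centred, 8 degrees, rim under 10 mm over the base), robot pressing over 3 N, washer in over 2 mm. Bystanders within 30 mm (all of step 1 and horizontal distance between cap and stud_top below 0.004 m and z of cap in the frame of stand below 0.022 m and angle between cap's own z axis and vertical below 0.15 rad and value of joint washer above 0.002 m and contact force between any of the fingers, the arm and cap above 3 N and distance of each of mug, remote, bell, book, dish, jar from where it was at the start of the episode below 0.03 m); the arm keeps its last pose, push and grip.
It fails at once if the photo is toppled (angle between photo's own z axis and vertical above 1 rad).
It fails at once if a bystander is knocked away (distance of any of mug, remote, bell, book, dish, jar from where it was at the start of the episode above 0.05 m).
It also fails if it takes over 61 s, if anything falls off the work surface, if the arm or the gripper's body presses on something with over 40 N, if the wrist force passes 120 N, or if a joint passes its speed limit or range.

## Working session

There is one attempt and no reset: what is moved stays moved. The work goes in short steps, Python scripts to look and compute and a tool call to move; the robot and the scene stay as the last step left them, time stands still between calls to the robot, and variables do not carry over. Pictures are saved under pics/ and viewed, about 8 in all and at most 12, crops included, and the job is handed in when it is done.

Besides the shell and the picture viewer there is one more tool, called after "Call:" by a JSON object that holds its "op" and its "data". play_rows: Moves the arm, as the interface text tells. Its arguments: {"type":"object","properties":{"deltas":{"type":"array"},"force":{"type":"number"}},"required":["deltas"]}

```bash
mkdir -p pics; python3 - <<'E'
from bench import r,eyes
import cv2,numpy as np
np.set_printoptions(precision=4,suppress=True)
print(r.sense())
for n in("scene","top"):
    cv2.imwrite(f"pics/{n}0.png",eyes.snapshot(n)[:,:,::-1]); print(n,eyes.get_calibration(n))
print(eyes.get_calibration("wrist"))
a=cv2.imread("pics/scene0.png");b=cv2.imread("pics/top0.png")
cv2.imwrite("pics/top0x.png",cv2.resize(b,(800,600)));cv2.imwrite("pics/scene0x.png",cv2.resize(a,(800,600)))
E
```

```text
{'time': 0.0, 'joint_pos': array([65.2384,  7.5175, 85.3323, -0.0024, 87.2621, -4.8917]), 'qd': array([ 0.0218, -0.0722, -0.0326, -0.0568, -0.1051, -0.0538]), 'joint_efforts': array([ -0.0007, -56.9399, -50.0543,  -0.    ,   0.0147,   0.    ]), 'tool_pos': array([203.6671, 563.7581, 230.1912]), 'tcp_rot': array([-179.8884,   -0.0071,  160.1302]), 'ft_force': array([-0.2866,  0.5319, -0.1114]), 'wrist_torque': array([-0.0174, -0.0336,  0.0818]), 'finger_gap': 85.29080962649034}
scene {'mtx': array([[438.4058,   0.    , 258.045 ],
       [  0.    , 438.4058, 194.6064],
       [  0.    ,   0.    ,   1.    ]]), 'R': array([[-0.0255,  0.9996,  0.0122],
       [ 0.8648,  0.0282, -0.5014],
       [-0.5015, -0.0022, -0.8652]]), 't': array([ -22.5824, -444.2634, 1880.4227])}
top {'mtx': array([[391.1341,   0.    , 257.2784],
       [  0.    , 391.1341, 198.6249],
       [  0.    ,   0.    ,   1.    ]]), 'R': array([[-0.0052, -1.    ,  0.0074],
       [-0.9916,  0.0042, -0.1296],
       [ 0.1296, -0.008 , -0.9915]]), 't': array([  14.0505,  613.4382, 1351.9821])}
{'mtx': array([[333.9496,   0.    , 250.8518],
       [  0.    , 333.9496, 183.4533],
       [  0.    ,   0.    ,   1.    ]]), 'T_tool_cam': array([[   0.0006,   -0.9615,   -0.275 ,   70.2741],
       [   1.    ,    0.0008,   -0.0005,   -1.1356],
       [   0.0007,   -0.275 ,    0.9615, -142.5874],
       [   0.    ,    0.    ,    0.    ,    1.    ]])}
```

View pics/top0x.png

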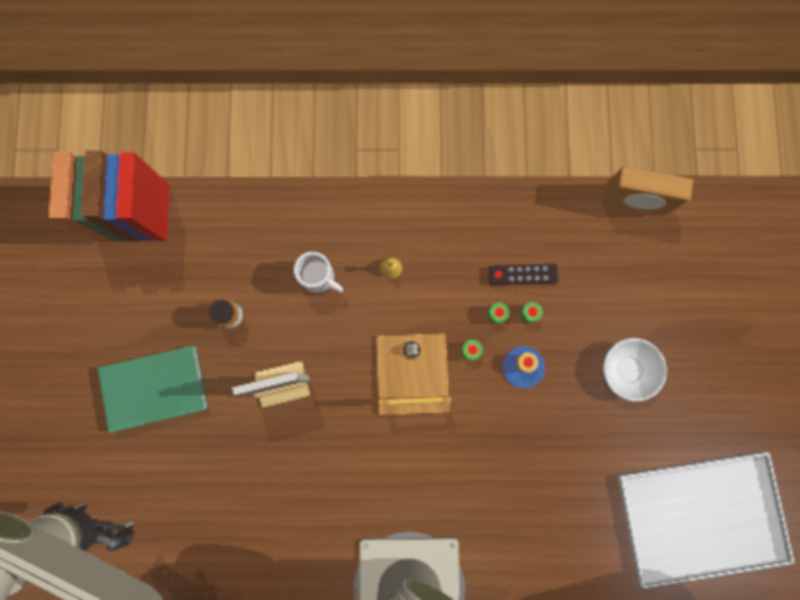

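View pics/scene0x.png

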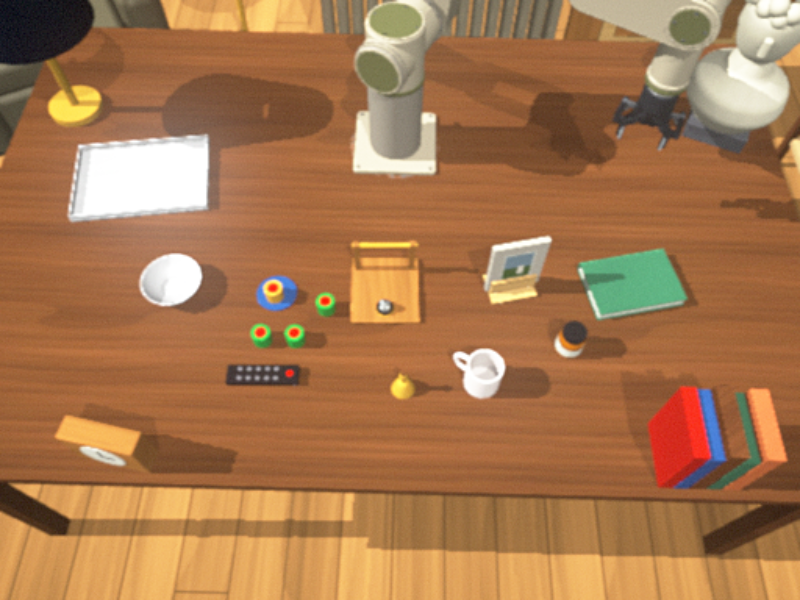

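Top view (800x600): photo top edge runs from (233,390) to (308,376), stand base is centred near (412,374) with the stud at (412,349) and the rail at (415,401), and the cap (brass with a red disc) is at (528,362) on the blue coaster. The scene view shows the picture facing +x, the same way as the stand's front. Measuring next.

```bash
cat > h.py <<'E'
import numpy as np,cv2
from scipy.spatial.transform import Rotation as Ro
from bench import r,eyes
np.set_printoptions(precision=2,suppress=True)
def cam(n,s=None):
    c=eyes.get_calibration(n)
    if n!="wrist": return c["mtx"],c["R"].T,-c["R"].T@c["t"]
    Rt=Ro.from_euler("xyz",s["tcp_rot"],degrees=True).as_matrix(); T=c["T_tool_cam"]
    return c["mtx"],Rt@T[:3,:3],Rt@T[:3,3]+s["tool_pos"]
def cast(C,p,z):
    K,R,o=C; p=np.atleast_2d(np.float64(p))
    d=(R@np.linalg.inv(K)@np.c_[p,np.ones(len(p))].T).T
    return o+d*((z-o[2])/d[:,2])[:,None]
E
python3 - <<'E'
from h import *
C=cam("top");f=.64
for n,z,ps in [("base",12,[(376,335),(446,334),(450,412),(378,414)]),("stud",44,[(412,349)]),("rail",111,[(387,402),(442,400)]),("phototop",180,[(233,390),(308,376)]),
 ("cap",37+4,[(528,362)]),("coaster",4,[(524,367)]),("rack",55,[(255,374),(304,364)]),("rackbot",55,[(262,404),(310,395)])]:
    print(n,cast(C,np.array(ps)*f,z)[:,:2].tolist() if 0 else cast(C,np.array(ps)*f,z)[:,:2])
E
```

```text
base [[559.96  71.32]
 [561.55 -90.54]
 [383.44 -97.06]
 [379.84  66.71]]
stud [[525.08 -10.86]]
rail [[408.56  44.53]
 [412.14 -72.08]]
phototop [[435.33 352.47]
 [462.54 202.47]]
cap [[ 494.75 -272.24]]
coaster [[ 484.91 -270.51]]
rack [[470.5  338.13]
 [492.09 229.9 ]]
rackbot [[404.61 321.01]
 [423.71 215.59]]
```

```bash
cat >> h.py <<'E'
def plan(pos,rpy,n=None,g=0):
    s=r.sense();p=s["tool_pos"];A=Ro.from_euler("xyz",s["tcp_rot"],degrees=True);B=Ro.from_euler("xyz",rpy,degrees=True)
    w=(A.inv()*B).as_rotvec();d=np.array(pos)-p
    n=n or int(np.ceil(max(np.linalg.norm(d)/55,np.linalg.norm(w)/.17,1)))
    print("t",round(s["time"],2),"n",n,"pos",p,"rpy",s["tcp_rot"],"F",s["ft_force"],"gap",round(s["finger_gap"],1))
    R=A
    for i in range(n):
        print([[round(float(v),4) for v in R.inv().apply(d/n)/1000],[round(float(v),4) for v in w/n],g]); R=R*Ro.from_rotvec(w/n)
E
python3 -c "
from h import *
plan([448,270,310],[180,0,100])"
```

```text
t 0.1 n 8 pos [203.69 563.82 230.33] rpy [-179.9    -0.01  160.13] F [ 0.62  1.12 -0.25] gap 85.5
[[-0.0412, -0.0242, -0.0099], [-0.0002, 0.0001, 0.1312], 0]
[[-0.044, -0.0186, -0.0099], [-0.0002, 0.0001, 0.1312], 0]
[[-0.0461, -0.0127, -0.0099], [-0.0002, 0.0001, 0.1312], 0]
[[-0.0473, -0.0065, -0.0099], [-0.0002, 0.0001, 0.1312], 0]
[[-0.0478, -0.0003, -0.01], [-0.0002, 0.0001, 0.1312], 0]
[[-0.0474, 0.006, -0.01], [-0.0002, 0.0001, 0.1312], 0]
[[-0.0462, 0.0121, -0.01], [-0.0002, 0.0001, 0.1312], 0]
[[-0.0442, 0.0181, -0.01], [-0.0002, 0.0001, 0.1312], 0]
```

Call:
{"op": "play_rows", "data": {"deltas": [[[-0.041, -0.024, -0.01], [0, 0, 0.131], 0], [[-0.044, -0.019, -0.01], [0, 0, 0.131], 0], [[-0.046, -0.013, -0.01], [0, 0, 0.131], 0], [[-0.047, -0.007, -0.01], [0, 0, 0.131], 0], [[-0.048, 0, -0.01], [0, 0, 0.131], 0], [[-0.047, 0.006, -0.01], [0, 0, 0.131], 0], [[-0.046, 0.012, -0.01], [0, 0, 0.131], 0], [[-0.044, 0.018, -0.01], [0, 0, 0.131], 0]]}}

```text
time: 1.1
tool_pos: [446.3, 259.2, 307.6]
tcp_rot: [-179.6, 0.4, 98.6]
ft_force: [0.7, 0.0, 0.2]
finger_gap: 85.2
```

```bash
python3 -c "
from h import *
s=r.sense();im=eyes.snapshot('wrist');cv2.imwrite('pics/w1.png',im[:,:,::-1]);np.save('w1.npy',np.r_[s['tool_pos'],s['tcp_rot']])
plan([448,270,310],[180,0,100])"
```

```text
t 1.15 n 1 pos [449.78 254.92 309.03] rpy [-179.74    0.55   97.96] F [ 0.98 -3.64  1.55] gap 85.2
[[0.0152, 0.0003, -0.0011], [-0.0048, 0.0096, -0.0356], 0]
```

View pics/w1.png

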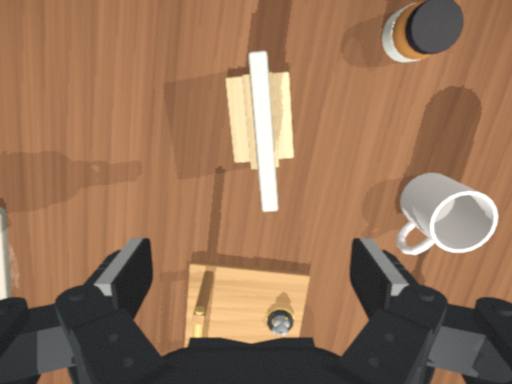

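Wrist view: the white photo top edge runs from (258,52) to (270,211), the stand's near edge from (190,265) to (310,274), and the stud tip is at (281,317).

```bash
python3 - <<'E'
from h import *
w=np.load("w1.npy");s=dict(tool_pos=w[:3],tcp_rot=w[3:]);print(w);C=cam("wrist",s)
im=cv2.imread("pics/w1.png");hsv=cv2.cvtColor(im,cv2.COLOR_BGR2HSV)
m=((hsv[...,1]<40)&(hsv[...,2]>170)).astype(np.uint8);m[:, :200]=0;m[:,320:]=0;m[225:]=0
c=max(cv2.findContours(m,0,1)[0],key=cv2.contourArea);b=cv2.boxPoints(cv2.minAreaRect(c));P=cast(C,b,180);print(b,P)
print("centre",P.mean(0)); 
e=[P[i]-P[i-1] for i in range(4)];print([np.linalg.norm(v) for v in e]);l=max(e,key=np.linalg.norm);print("yaw",np.degrees(np.arctan2(-l[0],l[1]))%180)
print("stand edge",cast(C,[(190,265),(310,274)],12),"stud",cast(C,[(281,317)],44))
plan([448,270,310],[180,0,100])
E
```

```text
[ 446.29  259.17  307.64 -179.56    0.39   98.55]
[[248.07  51.77]
 [266.69  50.46]
 [278.   210.15]
 [259.39 211.47]] [[428.15 351.69 180.  ]
 [441.89 354.69 180.  ]
 [472.39 229.43 180.  ]
 [456.73 225.78 180.  ]]
centre [449.79 290.4  180.  ]
[np.float64(129.12022949418974), np.float64(14.05717121675201), np.float64(128.9259864065076), np.float64(16.081124870920217)]
yaw 12.78840291599272
stand edge [[381.48  62.65  12.  ]
 [559.08  75.28  12.  ]] stud [[522.97  18.77  44.  ]]
t 1.15 n 1 pos [449.78 254.92 309.03] rpy [-179.74    0.55   97.96] F [ 0.98 -3.64  1.55] gap 85.2
[[0.0152, 0.0003, -0.0011], [-0.0048, 0.0096, -0.0356], 0]
```

```bash
python3 -c "
from h import *
plan([475,45,310],[180,0,90])"
```

```text
t 1.15 n 4 pos [449.78 254.92 309.03] rpy [-179.74    0.55   97.96] F [ 0.98 -3.64  1.55] gap 85.2
[[-0.0528, -0.001, 0.0003], [-0.001, 0.0025, 0.0347], 0]
[[-0.0529, 0.0008, 0.0001], [-0.001, 0.0025, 0.0347], 0]
[[-0.0528, 0.0026, 0.0], [-0.001, 0.0025, 0.0347], 0]
[[-0.0527, 0.0045, -0.0001], [-0.001, 0.0025, 0.0347], 0]
```

Call:
{"op": "play_rows", "data": {"deltas": [[[-0.053, -0.001, 0], [-0.001, 0.002, 0.035], 0], [[-0.053, 0.001, 0], [-0.001, 0.002, 0.035], 0], [[-0.053, 0.003, 0], [-0.001, 0.002, 0.035], 0], [[-0.053, 0.004, 0], [-0.001, 0.002, 0.035], 0], [[0, 0, 0], [0, 0, 0], 0], [[0, 0, 0], [0, 0, 0], 0]]}}

```text
time: 1.9
tool_pos: [474.7, 37.3, 308.0]
tcp_rot: [-179.8, 0.1, 89.6]
ft_force: [-1.0, 0.2, -0.1]
finger_gap: 85.4
```

```bash
python3 -c "
from h import *
s=r.sense();im=eyes.snapshot('wrist');cv2.imwrite('pics/w2.png',im[:,:,::-1]);np.save('w2.npy',np.r_[s['tool_pos'],s['tcp_rot']])
plan([450,290,250],[180,0,102.5])"
```

```text
t 1.95 n 5 pos [474.73  37.53 308.02] rpy [-179.84    0.12   89.68] F [-0.6  -0.52  0.28] gap 85.4
[[0.0505, -0.0052, 0.0115], [-0.0006, 0.0003, -0.0448], 0]
[[0.0507, -0.0029, 0.0115], [-0.0006, 0.0003, -0.0448], 0]
[[0.0507, -0.0007, 0.0115], [-0.0006, 0.0003, -0.0448], 0]
[[0.0507, 0.0016, 0.0116], [-0.0006, 0.0003, -0.0448], 0]
[[0.0506, 0.0038, 0.0116], [-0.0006, 0.0003, -0.0448], 0]
```

View pics/w2.png

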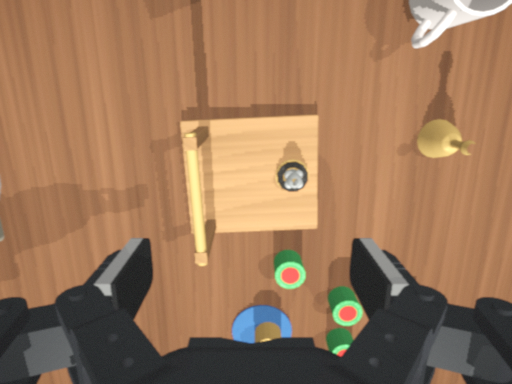

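Wrist view of the stand: base corners at about (181,121), (318,115) and (317,229), stud tip at (294,179), rail from (190,136) to (201,263).

```bash
python3 - <<'E'
from h import *
w=np.load("w2.npy");s=dict(tool_pos=w[:3],tcp_rot=w[3:]);C=cam("wrist",s)
im=cv2.imread("pics/w2.png");hsv=cv2.cvtColor(im,cv2.COLOR_BGR2HSV)
print("hsv rail",hsv[200,190:204].tolist(),"base",hsv[180,240].tolist())
m=cv2.inRange(hsv,(20,110,130),(32,255,255));m[:120]=0;m[275:]=0;m[:,:170]=0;m[:,220:]=0
c=max(cv2.findContours(m,0,1)[0],key=cv2.contourArea);(cx,cy),wh,a=cv2.minAreaRect(c);print("rail",(cx,cy),wh,a)
b=cv2.boxPoints(((cx,cy),wh,a));b=b[np.argsort(b[:,1])];e=np.array([b[:2].mean(0),b[2:].mean(0)]);P=cast(C,e,106);print(e,P,P.mean(0))
# stud tip: bright low-sat blob near
k=((hsv[...,1]<60)&(hsv[...,2]>90)).astype(np.uint8);k[:160]=0;k[195:]=0;k[:,:275]=0;k[:,310:]=0
c=max(cv2.findContours(k,0,1)[0],key=cv2.contourArea);q,rad=cv2.minEnclosingCircle(c);print("stud",q,rad,cast(C,[q],40))
print("front/left",cast(C,[(318,115),(317,229),(181,121)],12))
cv2.imwrite("pics/w2c.png",cv2.resize(im[100:280,150:350],None,fx=3,fy=3,interpolation=cv2.INTER_CUBIC))
E
```

```text
hsv rail [[18, 115, 233], [20, 116, 238], [21, 111, 255], [24, 100, 255], [26, 91, 255], [27, 89, 255], [27, 89, 255], [27, 90, 255], [25, 95, 255], [23, 106, 255], [21, 114, 245], [20, 119, 229], [17, 114, 237], [17, 111, 243]] base [17, 107, 255]
rail (200.36187744140625, 200.8876953125) (100.31918334960938, 2.979574680328369) 85.28524017333984
[[196.24 150.9 ]
 [204.48 250.88]] [[416.04  42.6  106.  ]
 [419.53 -72.98 106.  ]] [417.78 -15.19 106.  ]
stud (293.5, 178.5) 13.729630470275879 [[526.86  -5.87  40.  ]]
front/left [[559.43  71.18  12.  ]
 [566.   -88.16  12.  ]
 [382.14  64.48  12.  ]]
```

View pics/w2c.png

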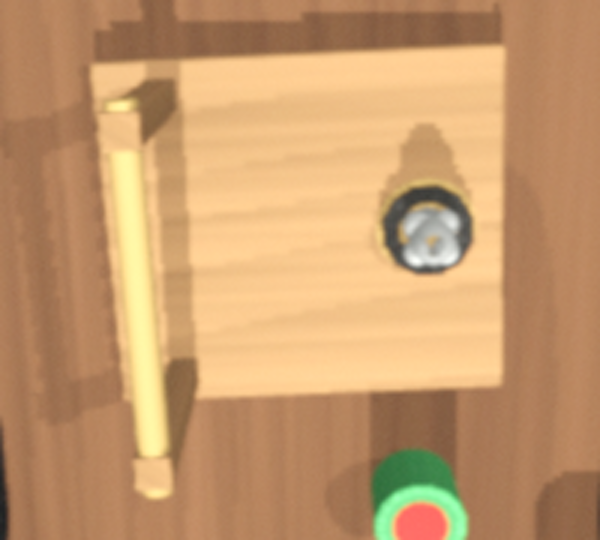

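Crop: stud tip at about (294.3,181), rail centreline from (190.7,135) to (201.7,263.3), base corners at (180.7,121.3), (317.7,115.3), (317.3,228.3).

```bash
python3 - <<'E'
from h import *
w=np.load("w2.npy");s=dict(tool_pos=w[:3],tcp_rot=w[3:]);C=cam("wrist",s)
y=lambda v:np.degrees(np.arctan2(-v[0],v[1]))
P=cast(C,[(190.7,135),(201.7,263.3)],105);print(P,P.mean(0),y(P[0]-P[1]))
print("stud",cast(C,[(294.3,181)],44))
Q=cast(C,[(317.7,115.3),(317.3,228.3),(180.7,121.3)],12);print(Q,y(Q[0]-Q[1]),np.degrees(np.arctan2(*(Q[0]-Q[2])[[1,0]])),"ctr",(Q[1]+Q[2])/2)
E
```

```text
[[410.99  59.09 105.  ]
 [415.44 -89.4  105.  ]] [413.21 -15.15 105.  ] 1.715922033695189
stud [[527.46  -8.06  44.  ]]
[[559.06  70.81  12.  ]
 [566.37 -87.08  12.  ]
 [381.73  64.1   12.  ]] 2.6516762992802856 2.1657822422479147 ctr [474.05 -11.49  12.  ]
```

```bash
python3 -c "
from h import *
plan([450,290.4,215],[180,0,102.8])"
```

```text
t 1.95 n 5 pos [474.73  37.53 308.02] rpy [-179.84    0.12   89.68] F [-0.6  -0.52  0.28] gap 85.4
[[0.0506, -0.0052, 0.0185], [-0.0006, 0.0003, -0.0458], 0]
[[0.0508, -0.0029, 0.0185], [-0.0006, 0.0003, -0.0458], 0]
[[0.0508, -0.0006, 0.0185], [-0.0006, 0.0003, -0.0458], 0]
[[0.0508, 0.0018, 0.0186], [-0.0006, 0.0003, -0.0458], 0]
[[0.0507, 0.0041, 0.0186], [-0.0006, 0.0003, -0.0458], 0]
```

Call:
{"op": "play_rows", "data": {"deltas": [[[0.051, -0.005, 0.018], [-0.001, 0, -0.046], 0], [[0.051, -0.003, 0.018], [-0.001, 0, -0.046], 0], [[0.051, -0.001, 0.018], [-0.001, 0, -0.046], 0], [[0.051, 0.002, 0.018], [-0.001, 0, -0.046], 0], [[0.051, 0.004, 0.018], [-0.001, 0, -0.046], 0], [[0, 0, 0], [0, 0, 0], 0], [[0, 0, 0], [0, 0, 0], 0]]}}

```text
time: 2.82
tool_pos: [442.7, 308.3, 214.3]
tcp_rot: [179.9, 0.1, 104.2]
ft_force: [-0.0, 0.3, -0.4]
finger_gap: 85.7
```

```bash
python3 -c "
from h import *
plan([450,290.4,135],[180,0,102.8],4)"
```

```text
t 2.83 n 4 pos [442.68 308.29 214.29] rpy [179.87   0.14 104.16] F [-0.02  0.3  -0.36] gap 85.7
[[-0.0047, 0.0006, 0.0198], [0.0006, 0.0006, 0.0059], 0]
[[-0.0047, 0.0007, 0.0198], [0.0006, 0.0006, 0.0059], 0]
[[-0.0048, 0.0007, 0.0198], [0.0006, 0.0006, 0.0059], 0]
[[-0.0048, 0.0008, 0.0198], [0.0006, 0.0006, 0.0059], 0]
```

Call:
{"op": "play_rows", "data": {"deltas": [[[-0.0045, 0.0006, 0.018], [0.0006, 0.0006, 0.006], 0], [[-0.0045, 0.0007, 0.018], [0.0006, 0.0006, 0.006], 0], [[-0.0045, 0.0007, 0.018], [0.0006, 0.0006, 0.006], 0], [[-0.0045, 0.0007, 0.018], [0.0006, 0.0006, 0.006], 0], [[0, 0, 0], [0, 0, 0], 0], [[0, 0, 0], [0, 0, 0], 0]]}}

```text
time: 3.58
tool_pos: [450.7, 287.0, 136.9]
tcp_rot: [-180.0, 0.0, 102.4]
ft_force: [0.3, -0.1, 0.1]
finger_gap: 85.3
```

```bash
python3 -c "
from h import *
plan([450,290.4,135],[180,0,102.8])"
```

```text
t 3.58 n 1 pos [450.66 287.02 136.89] rpy [-179.95    0.02  102.4 ] F [ 0.34 -0.06  0.15] gap 85.3
[[0.0034, 0.0001, 0.0019], [-0.0008, 0.0004, -0.0069], 0]
```

Correct the remainder and close, gently.

Call:
{"op": "play_rows", "data": {"deltas": [[[0.003, 0, 0.002], [0, 0, -0.006], 0], [[0, 0, 0], [0, 0, 0], 1], [[0, 0, 0], [0, 0, 0], 1], [[0, 0, 0], [0, 0, 0], 1], [[0, 0, 0], [0, 0, 0], 1], [[0, 0, 0], [0, 0, 0], 1], [[0, 0, 0], [0, 0, 0], 1], [[0, 0, 0], [0, 0, 0], 1]], "force": 40}}

```text
time: 4.58
tool_pos: [451.1, 291.5, 137.2]
tcp_rot: [179.8, -0.0, 102.8]
ft_force: [-0.1, 1.0, -0.3]
finger_gap: 13.6
```

```bash
python3 -c "
from h import *
plan([450,290.4,135],[180,0,102.8])"
```

```text
t 4.58 n 1 pos [451.15 291.45 137.16] rpy [179.82  -0.04 102.83] F [-0.06  0.99 -0.27] gap 13.6
[[-0.0008, -0.0014, 0.0022], [0.0031, -0.0008, 0.0005], 0]
```

Call:
{"op": "play_rows", "data": {"deltas": [[[0, 0, -0.015], [0, 0, 0], 1], [[0, 0, -0.03], [0, 0, 0], 1], [[0, 0, -0.03], [0, 0, 0], 1], [[0, 0, -0.03], [0, 0, 0], 1], [[0, 0, -0.025], [0, 0, 0], 1], [[0, 0, -0.01], [0, 0, 0], 1], [[0, 0, 0], [0, 0, 0], 1]]}}

```text
time: 5.45
tool_pos: [450.0, 290.5, 283.7]
tcp_rot: [179.9, 0.0, 102.8]
ft_force: [-0.1, -0.0, -3.7]
finger_gap: 13.7
```

```bash
python3 -c "
from h import *
plan([421.5,-14,285],[164,0,92.2],8,1)"
```

```text
t 5.45 n 8 pos [449.95 290.49 283.68] rpy [179.89   0.   102.82] F [-0.06 -0.05 -3.72] gap 13.7
[[-0.0363, -0.0119, -0.0002], [-0.0346, -0.0033, 0.023], 1]
[[-0.0366, -0.0111, -0.0005], [-0.0346, -0.0033, 0.023], 1]
[[-0.0368, -0.0102, -0.0007], [-0.0346, -0.0033, 0.023], 1]
[[-0.0371, -0.0093, -0.0009], [-0.0346, -0.0033, 0.023], 1]
[[-0.0373, -0.0084, -0.0011], [-0.0346, -0.0033, 0.023], 1]
[[-0.0375, -0.0075, -0.0013], [-0.0346, -0.0033, 0.023], 1]
[[-0.0376, -0.0066, -0.0014], [-0.0346, -0.0033, 0.023], 1]
[[-0.0378, -0.0057, -0.0015], [-0.0346, -0.0033, 0.023], 1]
```

Call:
{"op": "play_rows", "data": {"deltas": [[[-0.02, -0.01, 0], [-0.03, -0.003, 0.02], 1], [[-0.036, -0.011, 0], [-0.033, -0.003, 0.022], 1], [[-0.037, -0.01, -0.001], [-0.033, -0.003, 0.022], 1], [[-0.037, -0.009, -0.001], [-0.033, -0.003, 0.022], 1], [[-0.037, -0.008, -0.001], [-0.033, -0.003, 0.022], 1], [[-0.037, -0.007, -0.001], [-0.033, -0.003, 0.022], 1], [[-0.035, -0.006, -0.001], [-0.033, -0.003, 0.022], 1], [[-0.03, -0.005, -0.001], [-0.033, -0.003, 0.022], 1]]}}

```text
time: 6.45
tool_pos: [417.0, 7.3, 271.6]
tcp_rot: [165.5, 0.2, 92.8]
ft_force: [0.4, 0.0, -3.0]
finger_gap: 13.3
```

Call:
{"op": "play_rows", "data": {"deltas": [[[0, 0, 0], [0, 0, 0], 1], [[0, 0, 0], [0, 0, 0], 1]]}}

```text
time: 6.7
tool_pos: [415.6, 5.8, 269.0]
tcp_rot: [165.7, 0.2, 92.5]
ft_force: [-0.1, 0.7, -3.4]
finger_gap: 13.5
```

```bash
python3 -c "
from h import *
plan([421.5,-14,165],[164,0,92.2],5,1)
cv2.imwrite('pics/w3.png',eyes.snapshot('wrist')[:,:,::-1])"
```

```text
t 6.7 n 5 pos [415.56   5.81 268.96] rpy [165.73   0.2   92.51] F [-0.1   0.71 -3.39] gap 13.5
[[-0.0039, -0.0041, 0.0204], [-0.006, 0.0004, 0.0012], 1]
[[-0.004, -0.0043, 0.0204], [-0.006, 0.0004, 0.0012], 1]
[[-0.004, -0.0044, 0.0204], [-0.006, 0.0004, 0.0012], 1]
[[-0.004, -0.0045, 0.0203], [-0.006, 0.0004, 0.0012], 1]
[[-0.004, -0.0046, 0.0203], [-0.006, 0.0004, 0.0012], 1]
```

View pics/w3.png

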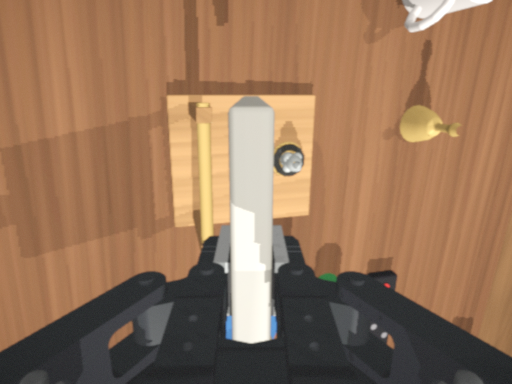

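The photo (column of about 230–272) is held square between the rail at (205,170) and the stud at (290,160). Lowering it.

Call:
{"op": "play_rows", "data": {"deltas": [[[-0.004, -0.004, 0.019], [-0.006, 0, 0.001], 1], [[-0.004, -0.004, 0.019], [-0.006, 0, 0.001], 1], [[-0.004, -0.004, 0.019], [-0.006, 0, 0.001], 1], [[-0.004, -0.004, 0.019], [-0.006, 0, 0.001], 1], [[-0.004, -0.004, 0.019], [-0.006, 0, 0.001], 1], [[0, 0, 0], [0, 0, 0], 1], [[0, 0, 0], [0, 0, 0], 1]]}}

```text
time: 7.62
tool_pos: [421.9, -7.4, 167.9]
tcp_rot: [164.3, -0.0, 93.0]
ft_force: [-0.7, 0.6, -3.0]
finger_gap: 13.4
```

```bash
python3 -c "
from h import *
plan([421.5,-14,140],[164,0,92.2],3,1)"
```

```text
t 7.62 n 3 pos [421.93  -7.37 167.93] rpy [164.33  -0.03  93.01] F [-0.71  0.6  -3.01] gap 13.4
[[-0.0022, -0.0028, 0.0089], [-0.0019, -0.0014, 0.0045], 1]
[[-0.0022, -0.0028, 0.0089], [-0.0019, -0.0014, 0.0045], 1]
[[-0.0022, -0.0028, 0.0089], [-0.0019, -0.0014, 0.0045], 1]
```

Call:
{"op": "play_rows", "data": {"deltas": [[[-0.002, -0.0028, 0.009], [-0.002, -0.001, 0.004], 1], [[-0.002, -0.0028, 0.009], [-0.002, -0.001, 0.004], 1], [[-0.002, -0.0028, 0.009], [-0.002, -0.001, 0.004], 1], [[0, 0, 0], [0, 0, 0], 1]]}}

```text
time: 8.12
tool_pos: [422.2, -13.3, 139.3]
tcp_rot: [163.9, -0.0, 92.3]
ft_force: [-0.1, -0.4, -3.4]
finger_gap: 13.8
```

```bash
python3 -c "
from h import *
plan([421.5,-14,136],[164,0,92.2],2,1)"
```

```text
t 8.12 n 2 pos [422.24 -13.33 139.26] rpy [163.87  -0.03  92.31] F [-0.05 -0.38 -3.4 ] gap 13.8
[[-0.0003, -0.0008, 0.0015], [0.0011, -0.0005, 0.0009], 1]
[[-0.0003, -0.0008, 0.0015], [0.0011, -0.0005, 0.0009], 1]
```

Call:
{"op": "play_rows", "data": {"deltas": [[[0, -0.0005, 0.0015], [0, 0, 0], 1], [[0, -0.0005, 0.0015], [0, 0, 0], 1], [[0, 0, 0], [0, 0, 0], 1]]}}

```text
time: 8.5
tool_pos: [422.5, -13.5, 136.5]
tcp_rot: [163.8, -0.0, 92.3]
ft_force: [-0.4, -0.3, -2.9]
finger_gap: 14.0
```

Call:
{"op": "play_rows", "data": {"deltas": [[[0, -0.0004, 0.0014], [0, 0, 0], 1], [[0, 0, 0], [0, 0, 0], 1]]}}

```text
time: 8.75
tool_pos: [423.3, -13.8, 136.4]
tcp_rot: [163.7, 0.0, 92.3]
ft_force: [0.7, -0.6, -3.0]
finger_gap: 13.7
```

Call:
{"op": "play_rows", "data": {"deltas": [[[0, -0.0003, 0.001], [0, 0, 0], 1], [[0, 0, 0], [0, 0, 0], 1]]}}

```text
time: 9.0
tool_pos: [423.8, -13.9, 136.1]
tcp_rot: [163.6, 0.0, 92.3]
ft_force: [-0.7, -0.9, -1.0]
finger_gap: 13.2
```

Contact made (weight reading dropped from 3 N to 1 N). Releasing.

Call:
{"op": "play_rows", "data": {"deltas": [[[0, 0, 0], [0, 0, 0], 0.7], [[0, 0, 0], [0, 0, 0], 0.7], [[0, 0, 0], [0, 0, 0], 0.4], [[0, 0, 0], [0, 0, 0], 0.2], [[0, 0, 0], [0, 0, 0], 0], [[0, 0, 0], [0, 0, 0], 0], [[0, 0, 0], [0, 0, 0], 0], [[0, 0, 0], [0, 0, 0], 0]]}}

```text
time: 10.0
tool_pos: [424.3, -13.9, 136.4]
tcp_rot: [163.5, 0.1, 92.3]
ft_force: [-0.0, -0.2, -0.1]
finger_gap: 85.4
```

```bash
python3 -c "
from h import *
s=r.sense();print(s['tool_pos'],s['tcp_rot'],s['ft_force'],s['finger_gap'])
im=eyes.snapshot('wrist');sc=eyes.snapshot('scene')[120:260,180:400]
cv2.imwrite('pics/w4.png',np.vstack([cv2.resize(im,(512,384)),cv2.resize(sc,(512,216))])[:,:,::-1])"
```

```text
[424.3  -13.87 136.39] [163.55   0.05  92.3 ] [-0.05 -0.21 -0.13] 85.37169872886281
```

View pics/w4.png

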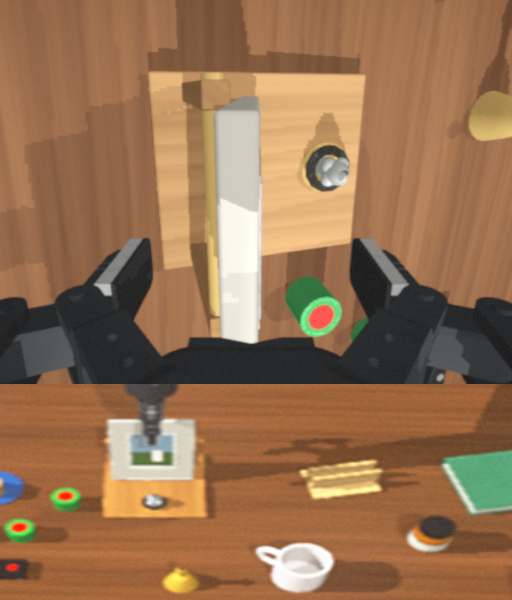

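The photo leans on the rail, with the picture toward the stud and the fingers clear. Retracting along the tool axis.

Call:
{"op": "play_rows", "data": {"deltas": [[[0, 0, -0.015], [0, 0, 0], 0], [[0, 0, -0.03], [0, 0, 0], 0], [[0, 0, -0.03], [0, 0, 0], 0], [[0, 0, -0.03], [0, 0, 0], 0], [[0, 0, -0.03], [0, 0, 0], 0], [[0, 0, 0], [0, 0, 0], 0]]}}

```text
time: 10.85
tool_pos: [384.3, -15.2, 269.2]
tcp_rot: [163.6, 0.0, 92.3]
ft_force: [0.3, -0.3, -0.2]
finger_gap: 85.2
```

```bash
python3 -c "
from h import *
plan([425,-272,270],[180,0,2],14,0)"
```

```text
t 10.85 n 14 pos [384.27 -15.2  269.19] rpy [163.63   0.04  92.3 ] F [ 0.35 -0.26 -0.21] gap 85.2
[[-0.0184, 0.0021, 0.0006], [0.016, -0.016, 0.1117], 0]
[[-0.0181, 0.0041, 0.0008], [0.016, -0.016, 0.1117], 0]
[[-0.0175, 0.0062, 0.001], [0.016, -0.016, 0.1117], 0]
[[-0.0167, 0.0081, 0.0012], [0.016, -0.016, 0.1117], 0]
[[-0.0157, 0.0099, 0.0013], [0.016, -0.016, 0.1117], 0]
[[-0.0144, 0.0116, 0.0014], [0.016, -0.016, 0.1117], 0]
[[-0.013, 0.0132, 0.0014], [0.016, -0.016, 0.1117], 0]
[[-0.0114, 0.0146, 0.0014], [0.016, -0.016, 0.1117], 0]
[[-0.0097, 0.0158, 0.0013], [0.016, -0.016, 0.1117], 0]
[[-0.0079, 0.0168, 0.0012], [0.016, -0.016, 0.1117], 0]
[[-0.006, 0.0176, 0.001], [0.016, -0.016, 0.1117], 0]
[[-0.0039, 0.0181, 0.0008], [0.016, -0.016, 0.1117], 0]
[[-0.0019, 0.0185, 0.0005], [0.016, -0.016, 0.1117], 0]
[[0.0002, 0.0186, 0.0003], [0.016, -0.016, 0.1117], 0]
```

Call:
{"op": "play_rows", "data": {"deltas": [[[-0.018, 0.002, 0], [0.016, -0.016, 0.112], 0], [[-0.018, 0.004, 0], [0.016, -0.016, 0.112], 0], [[-0.018, 0.006, 0], [0.016, -0.016, 0.112], 0], [[-0.017, 0.008, 0], [0.016, -0.016, 0.112], 0], [[-0.016, 0.01, 0], [0.016, -0.016, 0.112], 0], [[-0.014, 0.012, 0], [0.016, -0.016, 0.112], 0], [[-0.013, 0.013, 0], [0.016, -0.016, 0.112], 0]]}}

```text
time: 11.72
tool_pos: [400.8, -146.0, 269.3]
tcp_rot: [172.5, -3.3, 45.7]
ft_force: [0.2, 0.0, 0.6]
finger_gap: 85.5
```

```bash
python3 -c "
from h import *
plan([425,-272,270],[180,0,2],7,0)"
```

```text
t 11.72 n 7 pos [ 400.78 -146.02  269.28] rpy [172.47  -3.31  45.74] F [0.2  0.04 0.55] gap 85.5
[[-0.0105, 0.015, 0.0013], [0.0147, -0.015, 0.1083], 0]
[[-0.0087, 0.0161, 0.0012], [0.0147, -0.015, 0.1083], 0]
[[-0.0069, 0.0169, 0.0011], [0.0147, -0.015, 0.1083], 0]
[[-0.0051, 0.0176, 0.0009], [0.0147, -0.015, 0.1083], 0]
[[-0.0031, 0.018, 0.0007], [0.0147, -0.015, 0.1083], 0]
[[-0.0011, 0.0183, 0.0005], [0.0147, -0.015, 0.1083], 0]
[[0.0009, 0.0183, 0.0002], [0.0147, -0.015, 0.1083], 0]
```

Call:
{"op": "play_rows", "data": {"deltas": [[[-0.0105, 0.015, 0.001], [0.0147, -0.015, 0.105], 0], [[-0.009, 0.016, 0.001], [0.0147, -0.015, 0.105], 0], [[-0.007, 0.017, 0.001], [0.0147, -0.015, 0.105], 0], [[-0.005, 0.0176, 0.001], [0.0147, -0.015, 0.105], 0], [[-0.003, 0.018, 0.001], [0.0147, -0.015, 0.105], 0], [[-0.001, 0.018, 0], [0.0147, -0.015, 0.105], 0], [[0.001, 0.018, 0], [0.0147, -0.015, 0.1], 0], [[0, 0, 0], [0, 0, 0], 0]]}}

```text
time: 12.72
tool_pos: [423.5, -274.6, 258.3]
tcp_rot: [-179.4, 0.9, 2.2]
ft_force: [1.0, 0.5, -0.6]
finger_gap: 85.2
```

```bash
python3 - <<'E'
from h import *
s=r.sense();im=eyes.snapshot('wrist');cv2.imwrite('pics/w5.png',im[:,:,::-1]);C=cam("wrist",s)
print(s["tool_pos"],s["tcp_rot"])
hsv=cv2.cvtColor(im,cv2.COLOR_RGB2HSV)
b=cv2.inRange(hsv,(95,100,40),(125,255,255));cs=sorted(cv2.findContours(b,0,1)[0],key=cv2.contourArea)[-1:]
for c in cs: q,_,_=cv2.fitEllipse(cv2.convexHull(c));print("coaster",q,cast(C,[q],4))
red=cv2.inRange(hsv,(0,150,120),(8,255,255))|cv2.inRange(hsv,(172,150,120),(180,255,255))
for c in cv2.findContours(red,0,1)[0]:
    if cv2.contourArea(c)>30: q,wh,_=cv2.minAreaRect(c);print("red",q,wh,cast(C,[q],41))
E
```

```text
[ 423.55 -274.59  258.3 ] [-179.39    0.93    2.17]
coaster (249.01449584960938, 86.28076934814453) [[ 489.38 -268.35    4.  ]]
red (251.5, 79.0) (24.0, 23.0) [[ 497.22 -271.2    41.  ]]
red (129.5, 44.0) (26.0, 23.0) [[ 525.94 -148.05   41.  ]]
```

View pics/w5.png

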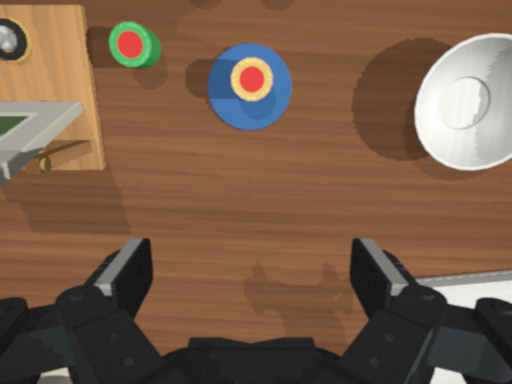

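The cap (red disc) is at (251,79), which gives world (497,-271), with no obstacles around it. Descending.

Call:
{"op": "play_rows", "data": {"deltas": [[[0.02, -0.001, 0.02], [-0.002, -0.003, 0], 0], [[0.02, -0.001, 0.03], [-0.002, -0.003, 0], 0], [[0.015, -0.001, 0.03], [-0.002, -0.003, 0], 0], [[0.008, 0, 0.03], [-0.002, -0.003, 0], 0], [[0.003, 0, 0.03], [0, 0, 0], 0], [[0, 0, 0.02], [0, 0, 0], 0], [[0, 0, 0.005], [0, 0, 0], 0], [[0, 0, 0], [0, 0, 0], 0]]}}

```text
time: 13.78
tool_pos: [486.4, -260.1, 86.4]
tcp_rot: [-179.8, 1.5, 3.5]
ft_force: [0.0, -0.6, 1.0]
finger_gap: 85.4
```

```bash
python3 -c "
from h import *
plan([496.8,-271.4,10],[180,0,2.2],4,0)"
```

```text
t 13.78 n 4 pos [ 486.4  -260.11   86.44] rpy [-179.82    1.51    3.47] F [ 0.01 -0.64  1.05] gap 85.4
[[0.0029, 0.003, 0.019], [-0.0007, 0.0066, 0.0055], 0]
[[0.0028, 0.003, 0.0191], [-0.0007, 0.0066, 0.0055], 0]
[[0.0027, 0.003, 0.0191], [-0.0007, 0.0066, 0.0055], 0]
[[0.0026, 0.0029, 0.0191], [-0.0007, 0.0066, 0.0055], 0]
```

Call:
{"op": "play_rows", "data": {"deltas": [[[0.006, 0.006, 0.005], [0, 0.013, 0.011], 0], [[0.005, 0.006, 0.01], [0, 0.013, 0.011], 0], [[0, 0, 0.018], [0, 0, 0], 0], [[0, 0, 0.018], [0, 0, 0], 0], [[0, 0, 0.01], [0, 0, 0], 0], [[0, 0, 0], [0, 0, 0], 0]]}}

```text
time: 14.52
tool_pos: [499.3, -272.8, 22.3]
tcp_rot: [-179.9, -0.2, 2.1]
ft_force: [0.2, -0.6, -0.7]
finger_gap: 84.9
```

```bash
python3 -c "
from h import *
plan([496.8,-271.4,10],[180,0,2.2],2,0)"
```

```text
t 14.53 n 2 pos [ 499.34 -272.84   22.34] rpy [-179.92   -0.19    2.13] F [ 0.24 -0.61 -0.7 ] gap 84.9
[[-0.0013, -0.0008, 0.0062], [-0.0007, -0.0017, -0.0006], 0]
[[-0.0013, -0.0008, 0.0062], [-0.0007, -0.0017, -0.0006], 0]
```

Call:
{"op": "play_rows", "data": {"deltas": [[[-0.001, 0, 0.006], [0, -0.002, 0], 0], [[-0.001, -0.001, 0.006], [0, -0.002, 0], 0], [[0, 0, 0], [0, 0, 0], 0], [[0, 0, 0], [0, 0, 0], 1], [[0, 0, 0], [0, 0, 0], 1], [[0, 0, 0], [0, 0, 0], 1], [[0, 0, 0], [0, 0, 0], 1], [[0, 0, 0], [0, 0, 0], 1]], "force": 60}}

```text
time: 15.52
tool_pos: [498.7, -272.6, 11.6]
tcp_rot: [180.0, -0.1, 2.2]
ft_force: [-0.0, 0.4, -2.3]
finger_gap: 41.1
```

Call:
{"op": "play_rows", "data": {"deltas": [[[0, 0, -0.01], [0, 0, 0], 1], [[0, 0, -0.03], [0, 0, 0], 1], [[0, 0, -0.03], [0, 0, 0], 1], [[0, 0, -0.03], [0, 0, 0], 1], [[0, 0, -0.03], [0, 0, 0], 1], [[0, 0, -0.03], [0, 0, 0], 1], [[0, 0, 0], [0, 0, 0], 1]]}}

```text
time: 16.4
tool_pos: [498.0, -272.2, 179.7]
tcp_rot: [180.0, -0.1, 2.2]
ft_force: [0.1, -0.0, -0.7]
finger_gap: 40.7
```

```bash
python3 - <<'E'
from h import *
s=r.sense();im=eyes.snapshot('wrist');cv2.imwrite('pics/w6.png',im[:,:,::-1]);C=cam("wrist",s)
plan([528,-10,190],[180,0,2.2],9,1)
E
```

```text
t 16.45 n 9 pos [ 497.11 -271.68  177.8 ] rpy [-179.95    0.01    2.15] F [ 0.93 -0.58 -0.35] gap 40.9
[[0.0045, -0.0289, -0.0013], [-0.0001, 0.0, -0.0001], 1]
[[0.0045, -0.0289, -0.0013], [-0.0001, 0.0, -0.0001], 1]
[[0.0045, -0.0289, -0.0013], [-0.0001, 0.0, -0.0001], 1]
[[0.0045, -0.0289, -0.0013], [-0.0001, 0.0, -0.0001], 1]
[[0.0045, -0.0289, -0.0013], [-0.0001, 0.0, -0.0001], 1]
[[0.0045, -0.0289, -0.0013], [-0.0001, 0.0, -0.0001], 1]
[[0.0045, -0.0289, -0.0013], [-0.0001, 0.0, -0.0001], 1]
[[0.0045, -0.0289, -0.0014], [-0.0001, 0.0, -0.0001], 1]
[[0.0045, -0.0289, -0.0014], [-0.0001, 0.0, -0.0001], 1]
```

View pics/w6.png

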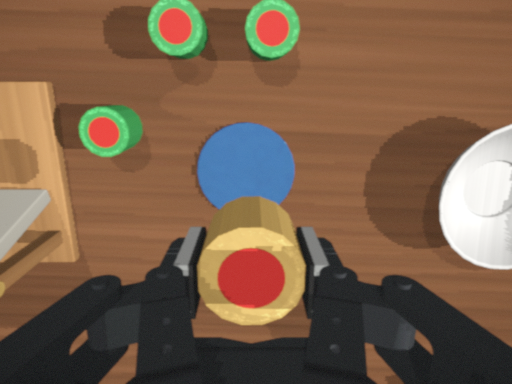

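Cap held, red disc at (251,278). Computing its offset in the tool.

```bash
python3 - <<'E'
from h import *
im=cv2.imread("pics/w6.png");hsv=cv2.cvtColor(im,cv2.COLOR_BGR2HSV)
red=(cv2.inRange(hsv,(0,150,100),(8,255,255))|cv2.inRange(hsv,(172,150,100),(180,255,255)));red[:200]=0
c=max(cv2.findContours(red,0,1)[0],key=cv2.contourArea);q,wh,a=cv2.fitEllipse(c);print(q,wh)
s=dict(tool_pos=np.array([0,0,0.]),tcp_rot=np.array([180,0,0.]))
for h in(29.4,):print(cast(cam("wrist",s),[q],h))
# top-view re-check of the stud position in same wrist calibration
E
```

```text
(250.8323974609375, 277.79534912109375) (58.61796569824219, 66.24266052246094)
[[-0.86 -1.06 29.4 ]]
```

Call:
{"op": "play_rows", "data": {"deltas": [[[0.004, -0.02, 0], [0, 0, 0], 1], [[0.004, -0.03, 0], [0, 0, 0], 1], [[0.004, -0.03, 0], [0, 0, 0], 1], [[0.004, -0.03, 0], [0, 0, 0], 1], [[0.004, -0.03, 0], [0, 0, 0], 1], [[0.004, -0.03, 0], [0, 0, 0], 1], [[0.004, -0.03, 0], [0, 0, 0], 1], [[0, 0, 0], [0, 0, 0], 1]]}}

```text
time: 17.45
tool_pos: [510.4, -54.5, 165.4]
tcp_rot: [-179.3, 1.1, 2.2]
ft_force: [0.5, -0.5, -1.0]
finger_gap: 40.2
```

```bash
python3 - <<'E'
from h import *
plan([528,-10,140],[180,0,2.2],3,1)
E
```

```text
t 17.45 n 3 pos [510.45 -54.5  165.41] rpy [-179.34    1.08    2.23] F [ 0.54 -0.49 -0.96] gap 40.2
[[0.0066, -0.0145, 0.0085], [-0.0039, 0.0063, 0.0001], 1]
[[0.0065, -0.0145, 0.0085], [-0.0039, 0.0063, 0.0001], 1]
[[0.0065, -0.0146, 0.0085], [-0.0039, 0.0063, 0.0001], 1]
```

Call:
{"op": "play_rows", "data": {"deltas": [[[0.006, -0.0145, 0.01], [-0.004, 0.006, 0], 1], [[0.006, -0.0145, 0.015], [-0.004, 0.006, 0], 1], [[0.006, -0.0145, 0.02], [-0.004, 0.006, 0], 1], [[0, 0, 0.015], [0, 0, 0], 1], [[0, 0, 0.005], [0, 0, 0], 1], [[0, 0, 0], [0, 0, 0], 1]]}}

```text
time: 18.2
tool_pos: [524.2, -7.3, 92.3]
tcp_rot: [180.0, 0.3, 2.2]
ft_force: [0.2, -0.4, -0.8]
finger_gap: 41.2
```

```bash
python3 - <<'E'
from h import *
plan([529,-9.3,70],[180,0,2.2],3,1)
E
```

```text
t 18.2 n 3 pos [524.22  -7.28  92.27] rpy [179.97   0.34   2.16] F [ 0.2  -0.41 -0.76] gap 41.2
[[0.0016, 0.0007, 0.0074], [0.0002, 0.002, -0.0002], 1]
[[0.0016, 0.0007, 0.0074], [0.0002, 0.002, -0.0002], 1]
[[0.0016, 0.0007, 0.0074], [0.0002, 0.002, -0.0002], 1]
```

Call:
{"op": "play_rows", "data": {"deltas": [[[0.0016, 0.0007, 0.007], [0, 0.002, 0], 1], [[0.0016, 0.0007, 0.007], [0, 0.002, 0], 1], [[0.0016, 0.0007, 0.007], [0, 0.002, 0], 1], [[0, 0, 0], [0, 0, 0], 1]]}}

```text
time: 18.7
tool_pos: [530.6, -10.7, 71.4]
tcp_rot: [179.9, -0.2, 2.1]
ft_force: [-0.1, 0.3, -1.4]
finger_gap: 40.8
```

```bash
python3 - <<'E'
from h import *
plan([529,-9.3,60],[180,0,2.2],2,1)
s=r.sense();im=eyes.snapshot('wrist')[:,:,::-1];t=eyes.snapshot('scene')[130:230,190:330,::-1]
cv2.imwrite('pics/w7.png',np.hstack([cv2.resize(im[150:384,130:380],(400,374)),cv2.resize(t,(400,374),interpolation=2)]))
E
```

```text
t 18.7 n 2 pos [530.55 -10.65  71.35] rpy [179.94  -0.18   2.06] F [-0.1   0.28 -1.42] gap 40.8
[[-0.0008, -0.0007, 0.0057], [0.0006, -0.0016, -0.0012], 1]
[[-0.0008, -0.0007, 0.0057], [0.0006, -0.0016, -0.0012], 1]
```

View pics/w7.png

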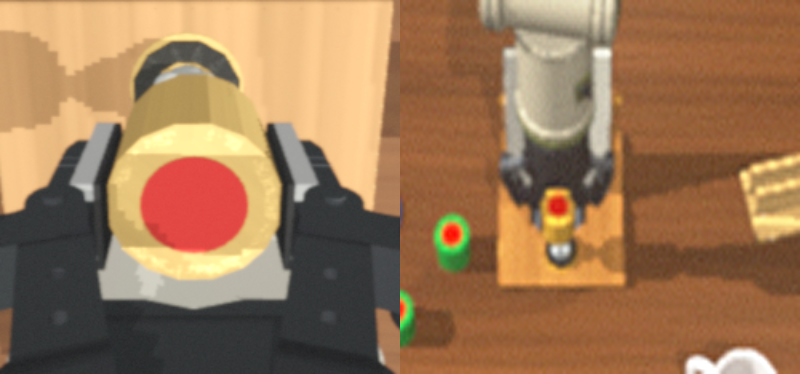

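The washer centre (crop column 187) sits about 2 mm to one side of the cap (column 194). The stand and stud are otherwise in line with the cap, so I'll shift and lower.

Call:
{"op": "play_rows", "data": {"deltas": [[[-0.0009, -0.001, 0.005], [0, -0.0015, 0], 1], [[-0.0009, -0.001, 0.005], [0, -0.0015, 0], 1], [[0, 0, 0.003], [0, 0, 0], 1], [[0, 0, 0], [0, 0, 0], 1]], "force": 90}}

```text
time: 19.3
tool_pos: [529.2, -8.4, 58.5]
tcp_rot: [179.9, -0.1, 2.1]
ft_force: [-0.4, -0.0, -0.9]
finger_gap: 40.1
```

```bash
python3 - <<'E'
from h import *
plan([528.7,-8.5,44],[180,0,2.2],4,1)
E
```

```text
t 19.3 n 4 pos [529.17  -8.39  58.53] rpy [179.93  -0.08   2.08] F [-0.41 -0.05 -0.91] gap 40.1
[[-0.0001, 0.0, 0.0036], [0.0003, -0.0004, -0.0005], 1]
[[-0.0001, 0.0, 0.0036], [0.0003, -0.0004, -0.0005], 1]
[[-0.0001, 0.0, 0.0036], [0.0003, -0.0004, -0.0005], 1]
[[-0.0001, 0.0, 0.0036], [0.0003, -0.0004, -0.0005], 1]
```

Call:
{"op": "play_rows", "data": {"deltas": [[[0, 0, 0.0035], [0, 0, 0], 1], [[0, 0, 0.0035], [0, 0, 0], 1], [[0, 0, 0.0035], [0, 0, 0], 1], [[0, 0, 0.0035], [0, 0, 0], 1], [[0, 0, 0], [0, 0, 0], 1]]}}

```text
time: 19.92
tool_pos: [529.2, -8.5, 43.5]
tcp_rot: [179.9, -0.1, 2.1]
ft_force: [0.0, 0.5, 0.1]
finger_gap: 40.1
```

Slid over the tip cleanly. Pressing on past the balls.

Call:
{"op": "play_rows", "data": {"deltas": [[[0, 0, 0.003], [0, 0, 0], 1], [[0, 0, 0.003], [0, 0, 0], 1], [[0, 0, 0.004], [0, 0, 0], 1], [[0, 0, 0.004], [0, 0, 0], 1]]}}

```text
time: 20.42
tool_pos: [530.4, -8.0, 33.2]
tcp_rot: [180.0, -0.2, 2.1]
ft_force: [-5.4, -0.3, 0.5]
finger_gap: 40.5
```

Call:
{"op": "play_rows", "data": {"deltas": [[[-0.0015, 0, 0.002], [0, -0.002, 0], 1], [[0, 0, 0.003], [0, 0, 0], 1], [[0, 0, 0.002], [0, 0, 0], 1], [[0, 0, 0], [0, 0, 0], 1]]}}

```text
time: 20.92
tool_pos: [528.9, -8.0, 25.6]
tcp_rot: [180.0, -0.0, 2.1]
ft_force: [-0.9, -0.2, 2.7]
finger_gap: 40.5
```

Call:
{"op": "play_rows", "data": {"deltas": [[[0, 0, 0.0018], [0, 0, 0], 1], [[0, 0, 0], [0, 0, 0], 1], [[0, 0, 0], [0, 0, 0], 1]]}}

```text
time: 21.3
tool_pos: [529.5, -8.1, 24.8]
tcp_rot: [179.9, -0.1, 2.1]
ft_force: [-2.2, 0.1, 4.6]
finger_gap: 40.3
```

Call:
{"op": "play_rows", "data": {"deltas": [[[-0.0005, 0, 0.0015], [0, 0, 0], 1], [[-0.0003, 0, 0.0008], [0, 0, 0], 1]]}}

```text
time: 21.55
tool_pos: [529.6, -8.1, 23.3]
tcp_rot: [179.9, -0.2, 2.1]
ft_force: [-2.4, -0.3, 7.7]
finger_gap: 40.4
```

```bash
python3 - <<'E'
from h import *
for i in range(3):
    s=r.sense();print(s["time"],s["tool_pos"],s["ft_force"])
    im=eyes.snapshot('scene')[:,:,::-1]
t=eyes.snapshot('top')[:,:,::-1]
cv2.imwrite('pics/f.png',np.hstack([cv2.resize(im[120:280,130:400],(500,296)),cv2.resize(t[150:300,200:380],(300,250))[:250] if 0 else cv2.resize(t[160:290,190:322],(296,296))]))
E
```

```text
21.55 [529.56  -8.09  23.3 ] [-2.45 -0.26  7.74]
21.6 [529.54  -8.11  23.26] [-2.18  0.55  7.65]
21.65 [529.56  -8.07  23.33] [-3.32  0.95  7.26]
```

View pics/f.png

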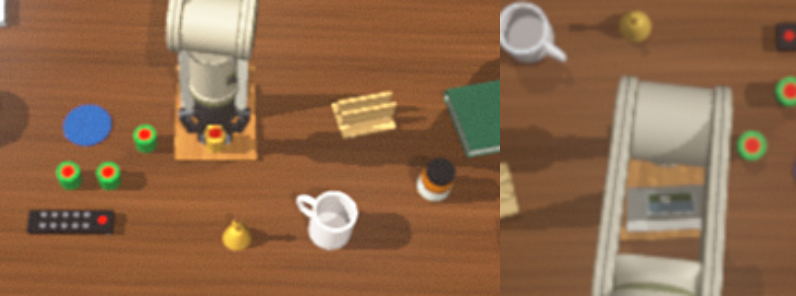

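Final view: the cap is down on the stud under the gripper, the photo still leans with its picture visible, and the bystanders are unmoved. Force is steady at about 7.5 N.

```bash
python3 -c "
from h import *
print(r.hand_in()); s=r.sense(); print(s['time'],s['tool_pos'],s['ft_force'])"
```

```text
the job is handed in; nothing more can be done
None
the job is handed in; nothing more can be done
```

I finished the job and handed it in at about 21.7 s, with the arm still pressing on the cap. The hand-in reports no verdict, so whether it passed is unknown.

- **Photo:** I leaned it on the rail at about 16°, near mid-width, square to the stand and with the picture toward the stud, then let go. The last pictures show it still leaning. I judged this from pictures and did not measure its final pose.
- **Cap:** I pressed it over the stud. The push fell to about zero below the balls (the click), then rose as the washer was squeezed.
- **Final push:** The last three readings were steady at 7.3–7.7 N. The rim works out about 3.7 mm above the base, so the washer is in about 4 mm. This assumes the cap did not slip in the grip.
- **Sideways force:** About 2–3 N along x remains at the end, so the cap is touching one side of the stud. The bore allows at most about 2 mm off centre, inside the 4 mm limit.
- **Bystanders:** The mug, bell, remote and jar look unmoved, and the part of the book in view does too. The dish is outside the final pictures, but nothing touched it.

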